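# Select the feed on a workshop gearbox through its H-gate

### The arm

A 6-joint arm with a two-finger parallel gripper is mounted at the origin on the work surface. World frame = base frame: x ahead of the robot, y to its left, z up, the work surface at z = 0. Lengths are in m, angles in rad, forces in N, time in s.
With the tool pointing down it reaches from about 0.35 to 0.85 m from the base axis. Payload 8.1 kg.
Tool frame: the origin (TCP) lies on the centre line of the jaws, within the pads' length; the fingertips stand 22 mm ahead of it and the grasp point (between the pads) lies 3 mm ahead of it; z points along the fingers, y is the line along which they close (so a half turn about z gives the same grasp; the last joint's range is limited). The gripper opens to 93 mm and grips with 3 to 60 N. Pads are 15 mm wide; open, the fingers measure 128 mm over their backs; the gripper's body (75 mm by 188 mm) begins 65 mm behind the grasp point.
Start: joints at [-1.428, 0.13, 1.488, -0, 1.523, -0.085], TCP at [0.136, -0.584, 0.241] pointing down, gripper open.
Joint ranges: [-2.96, 2.96], [-0.89, 2.26], [0.02, 2.5], [-1.34, 4.48], [0, 2.73], [-2.66, 2.66]. Speed limits (rad/s): [2.39, 2.39, 2.79, 3.14, 3.14, 3.14].

### API

Orientations are given as a 3x3 rotation matrix whose columns are the frame's x, y, z axes.
In Python, from rig import bot, snapshot, get_calibration, job gives the robot as it stands.
- The arm moves only by the tool servo_tool, never from a script. Its argument "motion" is a list of rows, each a list of 3 entries, a list of its own where there are three numbers: the shift along the world's x, y, z in m, then the turn about the world's z in rad, then the finger opening in m, from 0 to 0.093. A call has 1 to 8 rows; each row is the pose to reach, as a shift and turn from the pose commanded when the call began; what a row does not reach only later rows make up. A row lasts 1/12 s, in which the tool goes at most 41.7 mm and 7.16 degrees, less where a joint would pass 70% of its speed; a pose out of reach is approached as far as the arm can. A call with a gripper value outside its range is refused whole. The fingers move at their own pace and stop on an object; "newtons" is the grip in N (left out, the last holds). Time passes only in rows, so rows that repeat a pose let the fingers close. It gives the time, the measured TCP pose, the force, the opening and the grip force at its end, in the units of the state.
- bot.sense(): the state, without advancing time (a new reading comes with each control period).
- snapshot(name): name is "scene" or "side" or "wrist"; returns (picture, depth): 420x560x3 uint8, red, green, blue; 420x560 float32, m along the optical axis (not along the pixel's ray), 0 where there is no reading.
- get_calibration(name): a dict with "fx", "fy", "cx", "cy" (pixels), "R" (3x3) and "t" (3): a world point X has camera coordinates R X + t. Camera axes: x right, y down, z forward; pixel columns grow to the right and rows downward; lengths in m; the calibration is good to about 2 mm. A picture is of the moment at which its call begins: read the wrist's pose just before it. get_calibration takes no time and is no camera call; for the wrist camera it gives the pose at the moment of the call.
- job.close_job(): hands the job in; it is judged then, once.
The state is a dict: "t": time; "joints": joint angles; "joint_velocities": joint speeds; "tau": joint torques, N m; "tcp_pos": TCP position; "ee_rot": TCP orientation; "wrist_force": force on the tool from outside, world axes, zero at the start; "torque": the same for the moment, N m; "width": finger opening in m; "gripper_force": force on a finger pad.
Only numpy, scipy, OpenCV 4.12 (cv2) and the standard library are available. Lean on these libraries where they do the work, as an engineer would, in place of code of your own. Each camera call takes 0.05 s, during which the arm holds its last target. There are 200 camera calls.

### The job

Set the feed on the grey gearbox: push the black-knobbed selector lever through its slotted gate into the corner slot that has the ring-shaped badge, fully home to the end of that slot, and leave it there. Push it gently, without forcing it against the gate, and do not disturb or pick up the loose things lying around.

Things in the scene. Friction and masses are not known exactly. Their poses are not given: they have to be found in the camera images.
- gearbox: Fixed grey feed gearbox 220 x 240 mm (x, y), on a 250 x 270 mm foot, with a steel deck on top, 92 mm above the bench. Origin: centre of its underside, straight below the centre of the gate; z up. A motor, 95 mm high, adjoins its +x side and reaches 210 mm from the origin. One brass badge lies by each of the gate's four corner slots.
- gate (a point): Centre of the gate, at deck height; axes as the gearbox. Three parallel slots run along x, at y = -32, 0 and +32 mm, 15 mm wide; the lever shaft can go 28 mm either way along them. One cross channel along y, 15 mm wide, joins them in the middle (x = 0, neutral). The steel between the slots ends in round noses that lead the lever in when it is up to 5 mm off.
- knob (a point): Centre of the black knob, 32 mm across and 47 mm tall, on the selector lever; below it a 10 mm steel shaft runs down through the gate. Upright it is 190 mm above the bench, home in a corner slot 170 mm and straight above that slot's badge. The knob moves 2.2 times as far as the shaft in the gate. The lever starts somewhere along the middle slot.
- pivot (a point): Point about which the lever tilts, inside the gearbox, 10 mm above the bench and 180 mm from the knob's centre. The lever has no spring and stays where it is left; about 2 N at the knob moves it. More than 40 N on it counts as forcing it.
- lever_fore (a joint): Lever tilt along the slots (rad): 0 upright, that is in the neutral channel; + leans to the gearbox's +x. Stops at about -0.318 and +0.318: the slot ends.
- lever_cross (a joint): Lever tilt across the slots (rad): 0 in the middle slot, + leans to the gearbox's +y. Stops at about -0.385 and +0.385; there it lines up with the outer slots.
- badge_ring: Ring-shaped brass badge, 3 mm thick, flat on the deck beside one of the four corner slots, 56 mm along the gearbox's x and 61 mm along its y from the gate's centre; which corner changes from run to run. Origin at its centre. 34 mm across with a 19 mm round hole. It marks the wanted slot.
- badge_disc: Plain solid disc-shaped brass badge, 3 mm thick, flat on the deck beside one of the four corner slots, 56 mm along the gearbox's x and 61 mm along its y from the gate's centre; which corner changes from run to run. Origin at its centre. 34 mm across. Not wanted.
- badge_bar: Straight bar-shaped brass badge, 3 mm thick, flat on the deck beside one of the four corner slots, 56 mm along the gearbox's x and 61 mm along its y from the gate's centre; which corner changes from run to run. Origin at its centre. 36 mm along y, 10 mm along x. Not wanted.
- badge_cross: Plus-shaped brass badge, 3 mm thick, flat on the deck beside one of the four corner slots, 56 mm along the gearbox's x and 61 mm along its y from the gate's centre; which corner changes from run to run. Origin at its centre. 36 mm across, arms 10 mm wide. Not wanted.
- dowel: Loose bystander: wooden dowel plug, 22 mm across, 28 mm tall, standing on the deck near its +y edge; origin under its centre.
- screwdriver: Loose bystander: screwdriver lying on the bench on the gearbox's -y side, about 200 mm long and 30 mm high; origin under its middle.
- glue: Loose bystander: white bottle 56 mm across, 140 mm tall, on the bench off the gearbox's +y side; origin under its centre.
- offcut: Loose bystander: dark wood offcut 90 x 50 x 30 mm on the bench off the gearbox's +y side; origin under its centre.
- hammer: Loose bystander: hammer lying on the bench to the robot's right; origin under its middle.
- mug: Loose bystander: white mug 80 mm across, 90 mm tall, to the robot's left; origin under its centre.

How it is judged:
By the outcome, as a careful person would: the job done as asked, in the order asked, and still so for the second after the job is handed in, with the robot touching nothing.
It also fails if it takes over 64 s, if anything falls off the work surface, if the arm or the gripper's body presses on something with over 40 N, if the wrist force passes 120 N, or if a joint passes its speed limit or range.

## Working session

There is one attempt and no reset: what is moved stays moved. The work goes in short steps, Python scripts to look and compute and a tool call to move; the robot and the scene stay as the last step left them, time stands still between calls to the robot, and variables do not carry over. Pictures are saved under pics/ and viewed, at most 10 in all, crops included, and the job is handed in when it is done.

Besides the shell and the picture viewer there is one more tool, called as name([rows], argument=value, ...), one row to a line, values as JSON. servo_tool: Moves the arm, as the interface text tells. Its arguments: {"type":"object","properties":{"motion":{"type":"array","items":{"type":"array"}},"newtons":{"type":"number"}},"required":["motion"]}

```bash
mkdir -p pics
python3 - <<'E'
from rig import bot,snapshot,get_calibration
import cv2,numpy as np
for n in("scene","side"):
    p,d=snapshot(n); cv2.imwrite(f"pics/{n}0.png",p[:,:,::-1]); np.savez(f"pics/{n}0.npz",p=p,d=d)
    c=get_calibration(n); print(n,{k:np.round(v,3).tolist() for k,v in c.items()})
s=bot.sense(); print(s['t'],s['tcp_pos'],np.round(s['ee_rot'],3).tolist(),s['width'])
E
```

```text
scene {'fx': 511.39, 'fy': 511.39, 'cx': 286.981, 'cy': 204.712, 'R': [[-0.505, 0.863, 0.012], [0.594, 0.358, -0.72], [-0.626, -0.357, -0.694]], 't': [0.297, -0.259, 1.733]}
side {'fx': 537.842, 'fy': 537.842, 'cx': 280.115, 'cy': 204.443, 'R': [[-0.882, -0.47, 0.01], [-0.259, 0.468, -0.845], [0.393, -0.748, -0.534]], 't': [0.498, 0.253, 1.339]}
0.1 [ 0.13547693 -0.5840144   0.23969298] [[0.974, 0.226, -0.0], [0.226, -0.974, 0.002], [0.0, -0.002, -1.0]] 0.09294431934392275
```

View pics/scene0.png

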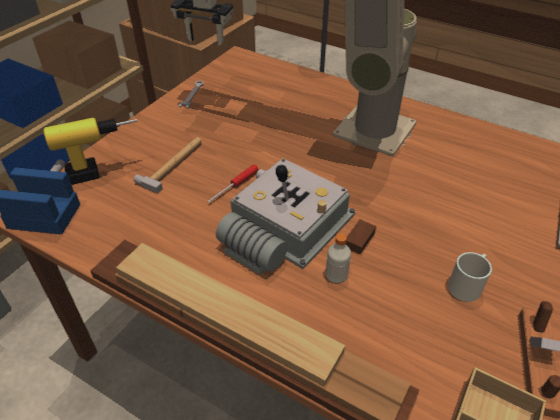

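View pics/side0.png

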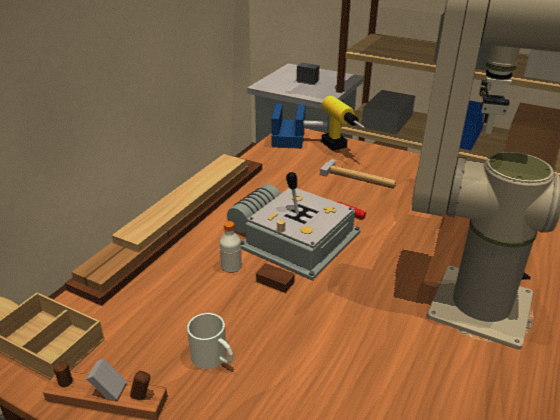

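```bash
cat > h.py <<'E'
import numpy as np,cv2
from rig import get_calibration
def ray(n,uv,z):
    c=get_calibration(n);R=np.array(c['R']);t=np.array(c['t'])
    d=R.T@np.array([(uv[0]-c['cx'])/c['fx'],(uv[1]-c['cy'])/c['fy'],1]);o=-R.T@t
    return o+d*(z-o[2])/d[2]
def tri(a,b):
    A=[];B=[]
    for n,uv in (a,b):
        c=get_calibration(n);R=np.array(c['R']);t=np.array(c['t'])
        for k,f,c0 in((0,'fx','cx'),(1,'fy','cy')):
            m=(uv[k]-c[c0])/c[f];A.append(R[k]-m*R[2]);B.append(m*t[2]-t[k])
    return np.linalg.lstsq(np.array(A),np.array(B),rcond=None)[0]
E
python3 - <<'E'
import cv2,numpy as np
from h import *
a=cv2.imread('pics/scene0.png')[145:285,205:365];b=cv2.imread('pics/side0.png')[165:285,220:370]
a=cv2.resize(a,None,fx=4,fy=4,interpolation=2);b=cv2.resize(b,None,fx=5,fy=5,interpolation=2)
cv2.imwrite('pics/a.png',a);cv2.imwrite('pics/b.png',b)
print(ray('scene',(290,194),.092),ray('side',(301,214),.092))
E
```

```text
[ 0.51959432 -0.03213412  0.092     ] [ 0.51499181 -0.0315373   0.092     ]
```

View pics/a.png

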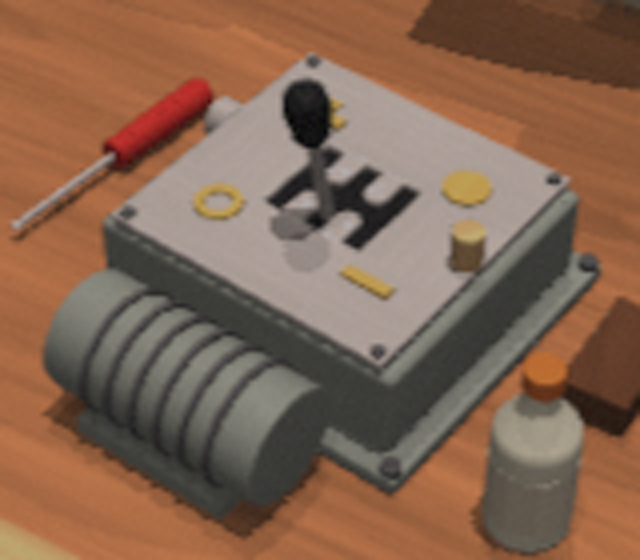

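View pics/b.png

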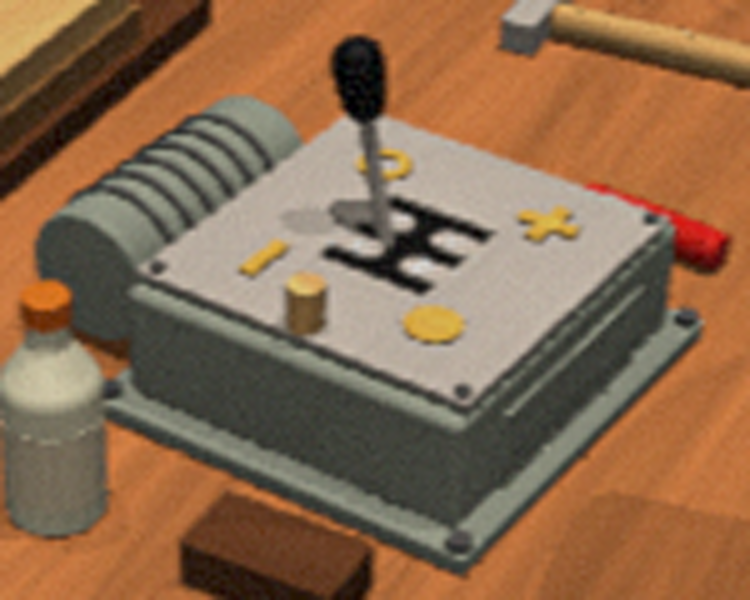

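Run:
```python
from h import *
A=lambda u,v:('scene',((u+.5)/4+204.5,(v+.5)/4+144.5));B=lambda u,v:('side',((u+.5)/5+219.5,(v+.5)/5+164.5))
P=dict(ring=(A(218,201),B(386,164)),disc=(A(467,187),B(434,324)),bar=(A(367,282),B(264,259)),cross=(A(335,113),B(548,224)),knob=(A(307,113),B(360,80)),shaft=(A(326,210),B(388,242)),dowel=(A(468,232),B(306,280)))
W={}
for k,(a,b) in P.items():
    z={'knob':.188,'dowel':.12}.get(k,.095)
    W[k]=tri(a,b);print(k,W[k].round(4),ray(*a,z)[:2].round(4),ray(*b,z)[:2].round(4))
c=(W['ring']+W['disc']+W['bar'])[:2]
x=(W['ring']+W['bar']-W['cross']-W['disc'])[:2];y=(W['disc']+W['bar']-W['ring']-W['cross'])[:2]
print(np.linalg.norm(x)/2,np.linalg.norm(y)/2,np.arctan2(x[1],x[0]),np.arctan2(-y[0],y[1]))
C=sum(W[k] for k in('ring','disc','bar','cross'))/4;th=(np.arctan2(x[1],x[0])+np.arctan2(-y[0],y[1]))/2
R=np.array([[np.cos(th),-np.sin(th)],[np.sin(th),np.cos(th)]])
print('C',C,'th',th)
for k in W:print(k,(R.T@(W[k]-C)[:2]).round(4))
```

```text
ring [ 0.5642 -0.1013  0.0932] [ 0.5674 -0.0985] [ 0.5632 -0.1014]
disc [0.4677 0.0338 0.0937] [0.4704 0.0357] [0.467  0.0333]
bar [0.5791 0.0206 0.0926] [0.5823 0.0228] [0.5775 0.0221]
cross [ 0.4511 -0.0783  0.0984] [ 0.4504 -0.0776] [ 0.4532 -0.0877]
knob [ 0.5516 -0.0403  0.1855] [ 0.5545 -0.0384] [ 0.5497 -0.0369]
shaft [ 0.5302 -0.0379  0.0867] [ 0.5381 -0.0332] [ 0.5247 -0.0268]
dowel [0.5301 0.065  0.1197] [0.5325 0.0673] [0.53   0.0621]
0.11373360728441206 0.11805287463871335 -0.15980590613719434 -0.13403250711770984
C [ 0.51553681 -0.03128879  0.09450569] th -0.1469192066274521
ring [ 0.0584 -0.0621]
disc [-0.0568  0.0574]
bar [0.0553 0.0606]
cross [-0.0569 -0.0559]
knob [ 0.037  -0.0036]
shaft [ 0.0154 -0.0044]
dowel [0.0003 0.0974]
```

Scene view: the motor (+x) is at the lower left and the ring badge is near (259,195). In the side view the ring is near (297,198). That puts the ring in the +x, -y corner. The gate centre is about (0.516, -0.034), yaw about -0.12, and the knob is about 36 mm along +x in the middle slot. The plan is to push with closed fingers: -x to neutral, then -y, then +x.

servo_tool([
  [[0.2,0.23,0.06],-0.35,0],
  [[0.2,0.23,0.06],-0.35,0],
  [[0.2,0.23,0.06],-0.35,0],
  [[0.2,0.23,0.06],-0.35,0],
  [[0.2,0.23,0.06],-0.35,0],
  [[0.2,0.23,0.06],-0.35,0],
  [[0.2,0.23,0.06],-0.35,0],
  [[0.2,0.23,0.06],-0.35,0],
])

```text
t: 0.77
tcp_pos: [0.3379, -0.3513, 0.3017]
ee_rot: [[0.993, -0.12, 0.002], [-0.12, -0.993, 0.0], [0.002, -0.0, -1.0]]
wrist_force: [0.7, -0.2, -0.1]
width: 0.0445
gripper_force: 0.0
```

servo_tool([
  [[0.264,0.31,0],0,0],
  [[0.264,0.31,0],0,0],
  [[0.264,0.31,0],0,0],
  [[0.264,0.31,0],0,0],
  [[0.264,0.31,0],0,0],
  [[0.264,0.31,0],0,0],
  [[0.264,0.31,0],0,0],
  [[0.264,0.31,0],0,0],
])

```text
t: 1.43
tcp_pos: [0.5525, -0.0987, 0.3003]
ee_rot: [[0.993, -0.122, -0.0], [-0.122, -0.993, 0.0], [-0.0, 0.0, -1.0]]
wrist_force: [0.6, -0.4, 0.4]
width: 0.0005
gripper_force: 0.0
```

servo_tool([
  [[0.048,0.055,0],0,0],
  [[0.048,0.055,0],0,0],
  [[0.048,0.055,0],0,0],
  [[0.048,0.055,0],0,0],
  [[0.048,0.055,0],0,0],
  [[0.048,0.055,0],0,0],
])

```text
t: 1.93
tcp_pos: [0.5991, -0.0467, 0.3005]
ee_rot: [[0.992, -0.123, -0.0], [-0.123, -0.992, -0.0], [-0.0, 0.0, -1.0]]
wrist_force: [0.8, 0.5, 0.0]
width: 0.0003
gripper_force: 0.0
```

Run:
```python
from rig import bot,snapshot
import cv2
s=bot.sense();print(s['tcp_pos'])
p,d=snapshot('wrist');cv2.imwrite('pics/w1.png',p[:,:,::-1])
```

```text
[ 0.5990583 -0.0467259  0.3005232]
```

View pics/w1.png

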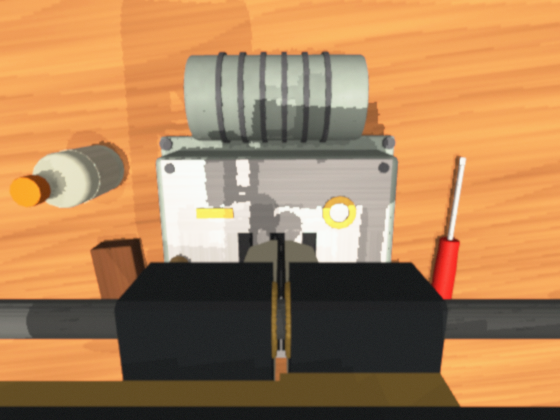

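The wrist view, with +x up and -y to the right, confirms the ring at (339,212) and the bar at (215,213). Both are in line with the tool, so the yaw is good. I'll cross-check the ring position and then descend on the +x side of the knob.

Run:
```python
from h import *
for n,uv in(('ring',(339,212)),('bar',(215,213)),('s1',(169,168)),('s2',(384,168))):print(n,ray('wrist',uv,.095).round(4))
```

```text
ring [ 0.5653 -0.1004  0.095 ]
bar [0.5794 0.0199 0.095 ]
s1 [0.6285 0.0557 0.095 ]
s2 [ 0.603  -0.1465  0.095 ]
```

servo_tool([
  [[0.002,0,-0.04],0,0],
  [[0.002,0,-0.08],0,0],
  [[0.002,0,-0.108],0,0],
  [[0.002,0,-0.108],0,0],
  [[0.002,0,-0.108],0,0],
])

```text
t: 2.4
tcp_pos: [0.6, -0.0465, 0.1915]
ee_rot: [[0.992, -0.123, -0.004], [-0.123, -0.992, 0.001], [-0.004, -0.0, -1.0]]
wrist_force: [1.1, -0.2, 0.2]
width: 0.0002
gripper_force: 0.0
```

servo_tool([
  [[-0.007,0.001,0],0,0],
  [[-0.014,0.002,0],0,0],
  [[-0.02,0.0025,0],0,0],
  [[-0.026,0.003,0],0,0],
  [[-0.032,0.004,0],0,0],
  [[-0.038,0.0045,0],0,0],
  [[-0.044,0.0055,0],0,0],
  [[-0.05,0.006,0],0,0],
])

```text
t: 3.07
tcp_pos: [0.5513, -0.0396, 0.1931]
ee_rot: [[0.993, -0.122, 0.001], [-0.122, -0.993, -0.0], [0.001, 0.0, -1.0]]
wrist_force: [1.9, -0.3, 1.3]
width: 0.0005
gripper_force: 1.0
```

```bash
cat > k.py <<'E'
from h import *
from rig import bot,snapshot
import sys
# knob centre: dark blob in both fixed views, near the gate
uv={}
for n,(x0,x1,y0,y1) in dict(scene=(220,350,140,235),side=(240,360,150,245)).items():
    p,d=snapshot(n);cv2.imwrite(f'pics/{n}_{sys.argv[1]}.png',p[:,:,::-1])
    m=np.zeros(p.shape[:2],np.uint8);m[y0:y1,x0:x1]=(p[y0:y1,x0:x1].max(2)<45)*255
    c=get_calibration(n);v,u=np.nonzero(m)
    X=(np.c_[(u-c['cx'])/c['fx'],(v-c['cy'])/c['fy'],np.ones(len(u))]*d[v,u][:,None]-np.array(c['t']))@np.array(c['R'])
    k=(X[:,2]>.14)&(X[:,2]<.22)
    m[v[~k],u[~k]]=0
    q,l,st,ce=cv2.connectedComponentsWithStats(m)
    for i in np.argsort(-st[1:,4])[:2]+1:
        j=l[v,u]==i
        print(n,st[i].tolist(),ce[i].round(1),X[j].mean(0).round(3))
    uv[n]=st[1+np.argmax(st[1:,4])];uv[n]=(uv[n][0]+uv[n][2]/2-.5,uv[n][1]+uv[n][3]/2-.5)
K=tri(*uv.items());R=np.array([[.9928,.1197],[-.1197,.9928]])
g=lambda P:R.T.T@[[1,0],[0,1]]@(P[:2]-[.516,-.0338])
G=np.array([[.9928,-.1197],[.1197,.9928]])
s=bot.sense()
print('knob',K.round(4),'gear',(G@(K[:2]-[.516,-.0338])).round(4))
print('tcp gear',(G@(np.array(s['tcp_pos'])[:2]-[.516,-.0338])).round(4),'F',s['wrist_force'],'t',s['t'])
E
sed -i '/^g=/d;s/;R=np.array(\[\[.9928,.1197.*$//' k.py; python3 k.py p1
```

```text
scene [289, 162, 4, 14, 41] [290.7 168.5] [ 0.532 -0.025  0.192]
side [294, 174, 11, 17, 132] [299.  181.6] [ 0.523 -0.028  0.197]
knob [ 0.5262 -0.0302  0.19  ] gear [0.0097 0.0048]
tcp gear [ 0.0353 -0.0016] F [ 1.68577955 -0.6222081   0.58907638] t 3.1667
```

servo_tool([
  [[-0.004,0.0005,0],0,0],
  [[-0.008,0.001,0],0,0],
  [[-0.011,0.0013,0],0,0],
  [[-0.011,0.0013,0],0,0],
])

```text
t: 3.5
tcp_pos: [0.5401, -0.0383, 0.1925]
ee_rot: [[0.993, -0.122, -0.001], [-0.122, -0.993, 0.0], [-0.001, -0.0, -1.0]]
wrist_force: [1.0, -0.9, 1.1]
width: 0.0004
gripper_force: 0.7
```

servo_tool([
  [[0.02,-0.0024,0.0],0,0],
  [[0.03,-0.0036,0.03],0,0],
  [[0.03,-0.0036,0.07],0,0],
  [[0.03,-0.0036,0.1],0,0],
  [[0.06,0.04,0.1],0,0],
  [[0.06,0.08,0.1],0,0],
  [[0.04,0.11,0.1],0,0],
  [[0.02,0.14,0.1],0,0],
])

```text
t: 4.17
tcp_pos: [0.5602, 0.1036, 0.2912]
ee_rot: [[0.993, -0.122, -0.003], [-0.122, -0.993, 0.0], [-0.003, -0.0, -1.0]]
wrist_force: [-0.1, 0.1, -0.4]
width: 0.0002
gripper_force: 0.0
```

```bash
python3 k.py p2
```

```text
scene [285, 158, 11, 17, 149] [290.1 165.2] [ 0.526 -0.03   0.196]
side [298, 175, 10, 17, 123] [302.3 183. ] [ 0.512 -0.026  0.196]
knob [ 0.5175 -0.0361  0.1877] gear [ 0.0017 -0.0021]
tcp gear [0.0252 0.1439] F [ 0.52406658 -0.40293631 -0.03256976] t 4.2667
```

servo_tool([
  [[-0.017,-0.04,0],0,0],
  [[-0.034,-0.07,0],0,0],
  [[-0.034,-0.08,-0.03],0,0],
  [[-0.034,-0.08,-0.07],0,0],
  [[-0.034,-0.08,-0.105],0,0],
  [[-0.034,-0.08,-0.105],0,0],
  [[-0.034,-0.08,-0.105],0,0],
])

```text
t: 4.85
tcp_pos: [0.5247, 0.0212, 0.1857]
ee_rot: [[0.992, -0.122, -0.006], [-0.122, -0.992, 0.0], [-0.006, 0.001, -1.0]]
wrist_force: [-0.3, 0.1, 0.4]
width: 0.0005
gripper_force: 0.0
```

```bash
python3 k.py p3
```

```text
scene [285, 157, 11, 18, 153] [290.  165.1] [ 0.526 -0.03   0.196]
side [298, 175, 10, 17, 130] [302.3 182.5] [ 0.512 -0.027  0.197]
knob [ 0.5171 -0.0361  0.1883] gear [ 0.0013 -0.0021]
tcp gear [0.005  0.0562] F [0.40592472 0.91605022 0.25032696] t 4.95
```

servo_tool([
  [[-0.004,-0.01,0],0,0],
  [[-0.005,-0.019,0],0,0],
  [[-0.006,-0.027,0],0,0],
  [[-0.007,-0.035,0],0,0],
  [[-0.008,-0.043,0],0,0],
  [[-0.009,-0.051,0],0,0],
  [[-0.01,-0.059,0],0,0],
  [[-0.011,-0.067,0],0,0],
])

```text
t: 5.62
tcp_pos: [0.5153, -0.0462, 0.1874]
ee_rot: [[0.993, -0.122, -0.0], [-0.122, -0.993, 0.0], [-0.001, -0.0, -1.0]]
wrist_force: [0.6, 1.7, -1.5]
width: 0.0001
gripper_force: 0.9
```

```bash
python3 k.py p4
```

```text
scene [272, 153, 9, 17, 109] [275.9 160.6] [ 0.523 -0.074  0.19 ]
side [310, 171, 6, 17, 57] [312.7 178.4] [ 0.502 -0.071  0.191]
knob [ 0.509  -0.0827  0.1789] gear [-0.0011 -0.0494]
tcp gear [ 0.0008 -0.013 ] F [1.03335161 0.46679226 0.19327624] t 5.7167
```

servo_tool([
  [[-0.0005,-0.004,0],0,0],
  [[-0.001,-0.008,0],0,0],
  [[-0.0013,-0.011,0],0,0],
  [[-0.0016,-0.014,0],0,0],
  [[-0.0016,-0.014,0],0,0],
])

```text
t: 6.13
tcp_pos: [0.5139, -0.0599, 0.1876]
ee_rot: [[0.993, -0.122, -0.0], [-0.122, -0.993, -0.0], [-0.0, 0.0, -1.0]]
wrist_force: [-0.5, 0.2, -0.8]
width: 0.0005
gripper_force: 0.2
```

servo_tool([
  [[-0.0002,-0.0015,0],0,0],
  [[-0.0002,-0.0015,0],0,0],
])

```text
t: 6.3
tcp_pos: [0.5138, -0.061, 0.1877]
ee_rot: [[0.993, -0.122, 0.0], [-0.122, -0.993, -0.0], [0.0, -0.0, -1.0]]
wrist_force: [0.2, 0.6, -0.5]
width: 0.0007
gripper_force: 0.4
```

```bash
python3 k.py p5
```

```text
scene [267, 152, 9, 17, 110] [271.2 159.2] [ 0.521 -0.089  0.187]
side [312, 171, 8, 16, 62] [315.4 177.3] [ 0.5   -0.085  0.188]
knob [ 0.5069 -0.0991  0.1734] gear [-0.0013 -0.0659]
tcp gear [ 0.0012 -0.0272] F [-0.44214574  0.82113591  0.36505289] t 6.4
```

servo_tool([
  [[-0.0002,-0.0015,0],0,0],
  [[-0.0003,-0.0025,0],0,0],
  [[-0.0003,-0.0025,0],0,0],
])

```text
t: 6.65
tcp_pos: [0.5135, -0.0635, 0.1876]
ee_rot: [[0.993, -0.122, 0.0], [-0.122, -0.993, 0.0], [0.0, -0.0, -1.0]]
wrist_force: [-0.1, 1.5, -0.9]
width: 0.0005
gripper_force: 0.6
```

servo_tool([
  [[-0.0002,-0.0015,0],0,0],
  [[-0.0002,-0.0015,0],0,0],
])

```text
t: 6.82
tcp_pos: [0.5133, -0.0651, 0.1876]
ee_rot: [[0.993, -0.122, -0.0], [-0.122, -0.993, -0.0], [-0.0, 0.0, -1.0]]
wrist_force: [0.1, 0.7, -0.7]
width: -0.0002
gripper_force: 0.6
```

servo_tool([
  [[-0.0002,-0.0015,0],0,0],
  [[-0.0002,-0.0015,0],0,0],
])

```text
t: 6.98
tcp_pos: [0.5131, -0.0666, 0.1876]
ee_rot: [[0.993, -0.122, 0.0], [-0.122, -0.993, -0.0], [0.0, 0.0, -1.0]]
wrist_force: [-0.8, 1.1, -0.4]
width: 0.0003
gripper_force: 0.5
```

servo_tool([
  [[-0.0002,-0.0015,0],0,0],
  [[-0.0002,-0.0015,0],0,0],
])

```text
t: 7.15
tcp_pos: [0.5129, -0.0682, 0.1876]
ee_rot: [[0.993, -0.122, -0.0], [-0.122, -0.993, -0.0], [0.0, 0.0, -1.0]]
wrist_force: [0.4, 1.9, -0.6]
width: 0.0004
gripper_force: 0.5
```

servo_tool([
  [[0.002,0.015,0],0,0],
  [[0.002,0.02,0.03],0,0],
  [[0.002,0.02,0.07],0,0],
  [[-0.02,0.02,0.09],0,0],
  [[-0.055,0.01,0.09],0,0],
  [[-0.065,-0.025,0.09],0,0],
  [[-0.065,-0.025,0.09],0,0],
  [[-0.065,-0.025,0.09],0,0],
])

```text
t: 7.82
tcp_pos: [0.4476, -0.0944, 0.2782]
ee_rot: [[0.992, -0.125, 0.001], [-0.125, -0.992, -0.001], [0.001, 0.001, -1.0]]
wrist_force: [1.0, 1.1, 0.5]
width: 0.0006
gripper_force: 0.0
```

```bash
python3 k.py p6; python3 -c "
import cv2,numpy as np
a=cv2.imread('pics/scene_p6.png')[130:250,205:335];b=cv2.imread('pics/side_p6.png')[150:270,240:370]
cv2.imwrite('pics/p6.png',cv2.resize(np.hstack([a,b]),None,fx=3,fy=3,interpolation=2))"
```

```text
scene [265, 151, 12, 18, 151] [270.6 159.2] [ 0.517 -0.093  0.183]
side [310, 170, 11, 16, 127] [314.5 177.2] [ 0.505 -0.09   0.185]
knob [ 0.5087 -0.0995  0.1761] gear [ 0.0006 -0.0661]
tcp gear [-0.0602 -0.0668] F [0.74823289 1.35934479 0.16070662] t 7.9167
```

View pics/p6.png

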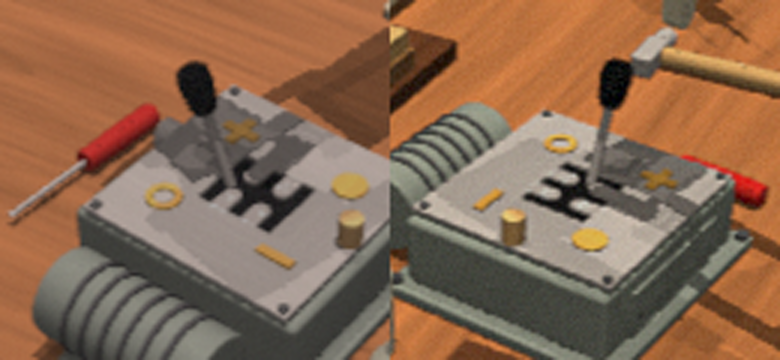

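The knob shows at (270,159) in scene and (314,177) in side. The lever is at the -y end of the cross channel, gear frame (0.001, -0.066), in line with the ring's slot. Next I descend behind it and push +x.

servo_tool([
  [[0,0,-0.035],0,0],
  [[0,0,-0.07],0,0],
  [[0,0,-0.103],0,0],
  [[0,0,-0.103],0,0],
  [[0.01,-0.0012,-0.103],0,0],
  [[0.02,-0.0024,-0.103],0,0],
  [[0.027,-0.0032,-0.103],0,0],
  [[0.034,-0.004,-0.103],0,0],
])

```text
t: 8.58
tcp_pos: [0.4834, -0.0967, 0.1761]
ee_rot: [[0.993, -0.121, 0.001], [-0.121, -0.993, -0.0], [0.001, 0.0, -1.0]]
wrist_force: [-0.9, -0.2, -0.1]
width: 0.0009
gripper_force: 0.0
```

servo_tool([
  [[0.006,-0.0007,0],0,0],
  [[0.012,-0.0014,0],0,0],
  [[0.018,-0.002,0],0,0],
  [[0.022,-0.0026,0],0,0],
])

```text
t: 8.92
tcp_pos: [0.5046, -0.0995, 0.1748]
ee_rot: [[0.993, -0.122, 0.0], [-0.122, -0.993, 0.0], [0.0, -0.0, -1.0]]
wrist_force: [-1.4, 0.8, -0.1]
width: 0.0004
gripper_force: 0.8
```

```bash
python3 k.py p7
```

```text
scene [260, 155, 13, 17, 157] [266.2 162.8] [ 0.535 -0.095  0.183]
side [305, 173, 6, 12, 52] [307.  178.7] [ 0.526 -0.087  0.175]
knob [ 0.5285 -0.0989  0.1724] gear [ 0.0202 -0.0631]
tcp gear [-0.0037 -0.0667] F [0.33935005 0.69048495 0.97384588] t 9.0167
```

Knob is following (gear x ≈ 20 mm) with low force. Carry on toward about 56 mm.

servo_tool([
  [[0.005,-0.0006,0],0,0],
  [[0.01,-0.0012,0],0,0],
  [[0.015,-0.0018,0],0,0],
  [[0.02,-0.0024,-0.002],0,0],
  [[0.024,-0.0029,-0.003],0,0],
  [[0.027,-0.0032,-0.003],0,0],
  [[0.027,-0.0032,-0.003],0,0],
])

```text
t: 9.6
tcp_pos: [0.5313, -0.1028, 0.1713]
ee_rot: [[0.993, -0.122, -0.0], [-0.122, -0.993, 0.0], [-0.0, -0.0, -1.0]]
wrist_force: [-0.7, -0.1, -0.6]
width: 0.0002
gripper_force: 0.6
```

```bash
python3 k.py p8
```

```text
scene [253, 163, 14, 16, 161] [259.6 170.6] [ 0.565 -0.096  0.177]
side [296, 171, 7, 13, 68] [298.8 177.3] [ 0.553 -0.089  0.172]
knob [ 0.5569 -0.1011  0.1677] gear [ 0.0486 -0.0619]
tcp gear [ 0.0232 -0.0667] F [ 0.14541233  0.02808492 -0.50588494] t 9.7
```

servo_tool([
  [[0.0015,-0.0002,0],0,0],
  [[0.003,-0.0004,0],0,0],
  [[0.003,-0.0004,0],0,0],
])

```text
t: 9.95
tcp_pos: [0.5339, -0.1031, 0.1715]
ee_rot: [[0.993, -0.122, -0.0], [-0.122, -0.993, 0.0], [-0.0, -0.0, -1.0]]
wrist_force: [-0.2, 0.5, -1.8]
width: 0.0002
gripper_force: 0.8
```

Now in small steps until the end stop is felt.

servo_tool([
  [[0.0015,-0.0002,0],0,0],
  [[0.002,-0.0002,0],0,0],
  [[0.002,-0.0002,0],0,0],
])

```text
t: 10.2
tcp_pos: [0.536, -0.1033, 0.1716]
ee_rot: [[0.993, -0.122, -0.0], [-0.122, -0.993, -0.0], [-0.0, 0.0, -1.0]]
wrist_force: [-2.0, 0.7, -1.4]
width: 0.0004
gripper_force: 0.9
```

servo_tool([
  [[0.0015,-0.0002,0],0,0],
  [[0.0015,-0.0002,0],0,0],
])

```text
t: 10.37
tcp_pos: [0.5376, -0.1035, 0.1717]
ee_rot: [[0.993, -0.122, 0.0], [-0.122, -0.993, 0.0], [0.0, -0.0, -1.0]]
wrist_force: [-2.2, 0.1, -1.2]
width: 0.0006
gripper_force: 0.9
```

servo_tool([
  [[0.0015,-0.0002,0],0,0],
  [[0.0015,-0.0002,0],0,0],
])

```text
t: 10.53
tcp_pos: [0.5391, -0.1037, 0.1716]
ee_rot: [[0.993, -0.122, -0.0], [-0.122, -0.993, 0.0], [-0.0, -0.0, -1.0]]
wrist_force: [-2.4, -0.4, -1.5]
width: 0.0007
gripper_force: 1.0
```

servo_tool([
  [[0.001,-0.0001,0],0,0],
  [[0.001,-0.0001,0],0,0],
])

```text
t: 10.7
tcp_pos: [0.5398, -0.1038, 0.1715]
ee_rot: [[0.993, -0.122, -0.001], [-0.122, -0.993, 0.0], [-0.001, -0.0, -1.0]]
wrist_force: [-4.0, 0.8, -1.6]
width: 0.0005
gripper_force: 1.6
```

servo_tool([
  [[0.001,-0.0001,0],0,0],
  [[0.001,-0.0001,0],0,0],
])

```text
t: 10.87
tcp_pos: [0.5405, -0.1038, 0.1713]
ee_rot: [[0.993, -0.122, -0.001], [-0.122, -0.993, 0.0], [-0.001, -0.0, -1.0]]
wrist_force: [-3.8, 1.0, -0.4]
width: 0.001
gripper_force: 2.4
```

```bash
python3 k.py p9
```

```text
scene [251, 165, 14, 17, 157] [257.8 173. ] [ 0.572 -0.097  0.175]
side [293, 170, 8, 14, 75] [296.3 176.5] [ 0.562 -0.09   0.172]
knob [ 0.5656 -0.1018  0.166 ] gear [ 0.0574 -0.0616]
tcp gear [ 0.0327 -0.0665] F [-4.21081695  1.59180041 -2.48918944] t 10.9667
```

servo_tool([
  [[0.0015,-0.0002,0],0,0],
  [[0.0015,-0.0002,0],0,0],
])

```text
t: 11.13
tcp_pos: [0.5415, -0.1039, 0.171]
ee_rot: [[0.993, -0.122, -0.003], [-0.122, -0.993, 0.001], [-0.003, -0.0, -1.0]]
wrist_force: [-8.4, 1.5, -0.4]
width: 0.0008
gripper_force: 4.1
```

servo_tool([
  [[0.001,-0.0001,0],0,0],
  [[0.001,-0.0001,0],0,0],
  [[0.001,-0.0001,0],0,0],
])

```text
t: 11.38
tcp_pos: [0.5419, -0.1039, 0.1709]
ee_rot: [[0.993, -0.122, -0.004], [-0.122, -0.993, 0.001], [-0.004, -0.0, -1.0]]
wrist_force: [-10.1, 3.6, 0.7]
width: 0.0005
gripper_force: 5.3
```

The end stop is firm at 10 N, so the lever is home. Retract and check.

servo_tool([
  [[-0.015,0.002,0],0,0],
  [[-0.03,0.004,0],0,0],
  [[-0.045,0.005,0.02],0,0],
  [[-0.05,0.006,0.06],0,0],
  [[-0.06,0.007,0.1],0,0],
  [[-0.07,0.0,0.14],0,0],
  [[-0.07,0.0,0.14],0,0],
  [[-0.07,0.0,0.14],0,0],
])

```text
t: 12.05
tcp_pos: [0.4756, -0.1053, 0.3163]
ee_rot: [[0.992, -0.123, 0.01], [-0.123, -0.992, -0.003], [0.01, 0.002, -1.0]]
wrist_force: [0.6, 0.1, -0.1]
width: 0.0004
gripper_force: 0.0
```

```bash
python3 k.py q; python3 -c "
import cv2,numpy as np
a=cv2.imread('pics/scene_q.png')[130:260,205:335];b=cv2.imread('pics/side_q.png')[150:280,240:370]
cv2.imwrite('pics/q.png',cv2.resize(np.hstack([a,b]),None,fx=3,fy=3,interpolation=2))"
```

```text
scene [251, 166, 14, 16, 154] [257.9 173.2] [ 0.573 -0.097  0.174]
side [293, 168, 9, 16, 119] [297.3 175. ] [ 0.56  -0.093  0.176]
knob [ 0.5658 -0.1025  0.1669] gear [ 0.0577 -0.0623]
tcp gear [-0.0333 -0.0751] F [-0.93727049  0.37510299 -0.79899408] t 12.15
```

View pics/q.png

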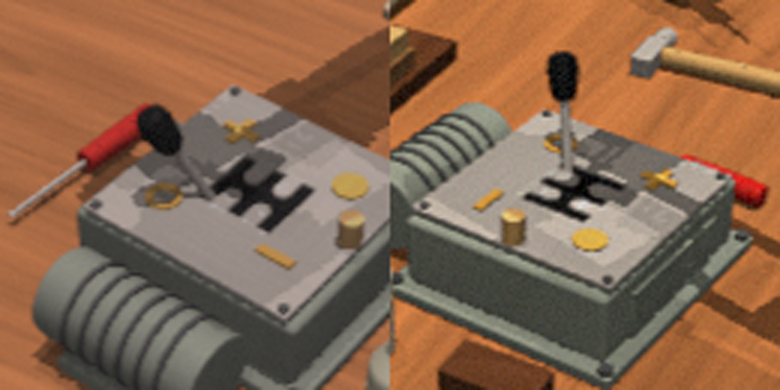

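The knob, at (258,173) in scene and (297,175) in side, stands above the ring badge. The shaft is at the end of that slot and the loose items are where they were.

```bash
python3 -c "
from rig import job
print(job.close_job())"
```

```text
the job is handed in; nothing more can be done
None
```

The selector lever is fully home in the ring-badge slot; measured push force peaked at about 11 N, the loose items near the gearbox look unmoved, the arm is clear, and the job was handed in at about 12 s.

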